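# Shut the proofing box and start it

### The job

The proofing box has to warm up before the loaves go in. With the fingertips, gently push its sliding door fully shut; then, with the door shut, lightly press the long bar key on the control deck all the way down for a moment, let it spring back and withdraw. Do not press any of the round keys, pick nothing up, and leave the things standing on and around the box where they are.

Things in the scene. Friction and masses are not known exactly. Their poses are not given: they have to be found in the camera images.
- proofer: Clear plastic proofing box, white frame, fixed (sizes in mm): 325 deep (its x), 400 long (its y), 160 high. Origin: centre of underside. x points away from the control side, y to the left seen from there, z up. A white housing (x -162 to -92) carries the key deck, 160 up. Behind it the chamber: left half of its top (y over 20) is a fixed clear panel with things on it, right half the sliding door; rails 160 high.
- door (a joint): How far the flat clear sliding door stands open, in m: 0 = fully shut against its stop, at most 0.13; starts partly open. It slides along the box's y: opens to +y, under the fixed panel, shuts to -y. Its top face is 151 mm above the box's origin, 9 below rails and fixed panel. It moves against about 2 N and stays where it is left.
- door_recess (a point): Centre of the mouth of the door's grey finger recess, level with the door's top face; moves with the door. An open pocket with upright walls and closed floor: 108 along the box's x, 54 along its y, 17 mm deep. With the door shut it lies at x 20, y -140 mm in the box's frame. Axes as the box's. Fingertips put down in it push the door by the pocket's wall.
- start_key (a joint): How far the long bar key is pressed, in m: 0 = up, 0.004 = fully down. Sprung: about 2 N to start it moving, about 4 N at the bottom, where it meets a hard stop; springs back when let go.
- start_key_top (a point): Centre of the top face of the long bar key (the start key): black, 50 mm long along the box's y, 24 wide, its top 8 above the deck when up; at x -127.5, y -65 mm in the box's frame. The only long key, pressed straight down; the pale square at the deck's left is a flat display, not a key. Axes as the box's.
- key_a (a joint): How far round key a is pressed, in m: 0 = up, 0.004 = fully down. Sprung like the bar key.
- key_a_top (a point): Centre of the top face of round key a (leftmost): black, diameter 18 mm, its top 8 above the deck, at x -127.5, y 55 mm in the box's frame.
- key_b (a joint): How far round key b is pressed, in m: 0 = up, 0.004 = fully down. Sprung like the bar key.
- key_b_top (a point): Centre of the top face of round key b (second from the left, 75 from the bar key's centre): black, diameter 18 mm, its top 8 above the deck, at x -127.5, y 10 mm in the box's frame.
- key_c (a joint): How far round key c is pressed, in m: 0 = up, 0.004 = fully down. Sprung like the bar key.
- key_c_top (a point): Centre of the top face of round key c (rightmost, 75 from the bar key's centre on its other side): black, diameter 18 mm, its top 8 above the deck, at x -127.5, y -140 mm in the box's frame.
- jar: Small clear glass jar with a metal twist cap, diameter 60, height 85 mm, loose, standing on the fixed half of the box's top; origin at the centre of its underside.
- spatula: Blue silicone spatula with a round wooden handle, 245 long, 50 wide, 16 high (mm), loose, lying on the fixed half of the box's top; origin at the centre of its underside (mid-length of the handle and head together).
- tin: Small lidded steel tin, diameter 47, height 48 mm, loose, standing at the left end of the key deck; origin at the centre of its underside.
- bowl: Empty stainless mixing bowl, rim diameter 210, height 95 mm, loose, on the counter left of the box; origin at the centre of its underside.
- basket: Empty round light-wood proofing basket, rim diameter 200, height 75 mm, loose, on the counter left of the box; origin at the centre of its underside.
- cup: Small steel measuring cup with a side handle, diameter 72, height 65 mm, loose, on the counter just right of the box; origin at the centre of its underside.
- whisk: Beechwood dough whisk with flat wire loops, about 290 long, 72 wide, 23 high (mm), loose, lying on the counter right of the box; origin at the centre of its underside (170 mm from the handle's end, near the loops).

How it is judged:
On the way, in this order (a step that is already met when the one before it is completed fails the run):
1. the sliding door is fully shut (value of joint door below 0.005 m), for 0.2 s.
2. the long bar key is pressed down, the door shut (value of joint start_key above 0.003 m and value of joint door below 0.005 m), for 0.1 s.
At the end, for the whole second after the job is handed in: The door is shut to within 5 mm of its stop, the bar key has been pressed at least 3 mm of its 4 mm for 0.1 s after that and is up again, the round keys are up, and the seven loose things are within 10 mm of where they stood (value of joint door below 0.005 m and value of joint each of start_key, key_a, key_b, key_c below 0.001 m and distance of each of jar, spatula, tin, bowl, basket, cup, whisk from where it was at the start of the episode below 0.01 m); the robot touches nothing.
It fails at once if the bar key is pressed while the door is open (value of joint start_key above 0.002 m and value of joint door above 0.01 m).
It fails at once if a round key is pressed (value of joint any of key_a, key_b, key_c above 0.0015 m).
It fails at once if the door is slammed (faster than 0.4 m/s) (velocity of joint door below -0.4 m/s).
It fails at once if the box, its door or a key is pushed hard (over 25 N) (contact force between the arm and proofer above 25 N).
It fails at once if a thing on or around the box is picked up, knocked or shifted (more than 10 mm) (distance of any of jar, spatula, tin, bowl, basket, cup, whisk from where it was at the start of the episode above 0.01 m).
It also fails if it takes over 38 s, if anything falls off the work surface, if the arm or the gripper's body presses on something with over 40 N, if the wrist force passes 120 N, or if a joint passes its speed limit or range.

### The arm

A 6-joint arm with a two-finger parallel gripper is mounted at the origin on the work surface. World frame = base frame: x ahead of the robot, y to its left, z up, the work surface at z = 0. Lengths are in m, angles in rad, forces in N, time in s.
With the tool pointing down it reaches from about 0.25 to 0.775 m from the base axis. Payload 8.9 kg.
Tool frame: the origin (TCP) lies on the front face of the gripper's body, between the roots of the fingers; the fingertips stand 73 mm ahead of it and the grasp point (between the pads) lies 54 mm ahead of it; z points along the fingers, y is the line along which they close (so a half turn about z gives the same grasp; the last joint's range is limited). The gripper opens to 85 mm and grips with 20 to 120 N. Pads are 22 mm wide; open, the fingers measure 114 mm over their backs; the gripper's body (76 mm by 85 mm) begins 54 mm behind the grasp point. The pads swing forward as they close: fully open they stand 13 mm farther back than shut.
Start: joints at [1.182, 0.291, -0.153, 1.127, 0, 1.431], TCP at [0.13, 0.509, 0.304] pointing down, gripper open.
Joint ranges: [-2.52, 2.52], [-0.91, 1.74], [-1.3, 1.37], [-1.96, 2.02], [-1.52, 1.47], [-3.14, 3.14]. Speed limits (rad/s): [2.22, 2.22, 2.79, 3.14, 3.14, 3.14].

### API

Orientations are given as a 3x3 rotation matrix whose columns are the frame's x, y, z axes.
In Python, from bench import ctrl gives the robot as it stands.
- The arm moves only by the tool apply_moves, never from a script. Its arguments are lists of equal length, an entry for each row: "dp": the shift along the tool's x, y, z in m, a list of three; "delta_rot": the turn, a rotation vector about the tool's x, y, z in degrees, a list of three; "hand": the finger opening in m, from 0 to 0.0854. In form: {"dp": [[x, y, z], ...], "delta_rot": [[ax, ay, az], ...], "hand": [hand, ...]}. A call has 1 to 20 rows; each row shifts and turns the commanded pose from where the row before left it, along the tool's axes as they then stand; what a row does not reach is not made up. A row lasts 1/12 s, in which the tool goes at most 41.7 mm and 7.16 degrees, less where a joint would pass 70% of its speed; a pose out of reach is approached as far as the arm can. A call with a gripper value outside its range is refused whole. The fingers move at their own pace and stop on an object; "newtons" is the grip in N (left out, the last holds). Time passes only in rows, so rows that do not move let the fingers close. It gives the time, the measured TCP pose, the force, the opening and the grip force at its end, in the units of the state.
- ctrl.sense(): the state, without advancing time (a new reading comes with each control period).
- ctrl.read_camera(name): name is "side" or "top"; returns a dict with "image" (480x640x3 uint8, red, green, blue), "fx", "fy", "cx", "cy" (pixels), "extrinsics" (4x4, takes a point from camera to world coordinates). Camera axes: x right, y down, z forward; pixel columns grow to the right and rows downward; lengths in m; the calibration is good to about 2 mm. A picture is of the moment at which its call begins. There is no depth.
- ctrl.sign_off(): hands the job in; it is judged then, once.
The state is a dict: "t": time; "joint_positions": joint angles; "joint_vel": joint speeds; "tau": joint torques, N m; "ee_pos": TCP position; "tcp_rot": TCP orientation; "contact_force": force on the tool from outside, world axes, zero at the start; "torque": the same for the moment, N m; "gripper_width": finger opening in m; "gripper_force": force on a finger pad.
Only numpy, scipy, OpenCV 4.12 (cv2) and the standard library are available. Lean on these libraries where they do the work, as an engineer would, in place of code of your own. Each camera call takes 0.05 s, during which the arm holds its last target. There are 200 camera calls.

## Working session

There is one attempt and no reset: what is moved stays moved. The work goes in short steps, Python scripts to look and compute and a tool call to move; the robot and the scene stay as the last step left them, time stands still between calls to the robot, and variables do not carry over. Pictures are saved under pics/ and viewed, at most 10 in all, crops included, and the job is handed in when it is done.

Besides the shell and the picture viewer there is one more tool, called in YAML: its name, and indented under it one key for each argument. apply_moves: Moves the arm, as the interface text tells. Its arguments: {"type":"object","properties":{"dp":{"type":"array"},"delta_rot":{"type":"array"},"hand":{"type":"array"},"newtons":{"type":"number"}},"required":["dp","delta_rot","hand"]}

```bash
mkdir -p pics
cat > h.py <<'E'
import numpy as np, cv2
from bench import ctrl
def snap(n,f):
    c=ctrl.read_camera(n); cv2.imwrite(f,c["image"][:,:,::-1]); np.save(n+".npy",np.array([c["fx"],c["fy"],c["cx"],c["cy"]])); np.save(n+"_E.npy",c["extrinsics"]); return c
def ray(n,u,v,z):
    fx,fy,cx,cy=np.load(n+".npy");E=np.load(n+"_E.npy")
    d=E[:3,:3]@[(u-cx)/fx,(v-cy)/fy,1];o=E[:3,3];return o+d*(z-o[2])/d[2]
def proj(n,P):
    fx,fy,cx,cy=np.load(n+".npy");E=np.load(n+"_E.npy")
    p=E[:3,:3].T@(np.array(P)-E[:3,3]);return np.array([fx*p[0]/p[2]+cx,fy*p[1]/p[2]+cy])
E
python3 - <<'E'
from h import *
for n in("top","side"):
    c=snap(n,f"pics/{n}0.png");print(n,c["fx"],c["cx"],c["cy"]);print(c["extrinsics"].round(3))
s=ctrl.sense();print(s["t"],s["ee_pos"],s["tcp_rot"],s["contact_force"])
E
```

```text
top 463.30316385158875 319.1222147973578 243.7136955783208
[[ 0.015 -0.998  0.066  0.43 ]
 [-1.    -0.015  0.003 -0.017]
 [-0.002 -0.066 -0.998  1.292]
 [ 0.     0.     0.     1.   ]]
side 620.024966801846 324.55402898608867 232.31485724598943
[[ 7.120e-01 -4.190e-01  5.640e-01 -6.000e-01]
 [-7.020e-01 -4.260e-01  5.710e-01 -1.178e+00]
 [ 1.000e-03 -8.020e-01 -5.970e-01  1.326e+00]
 [ 0.000e+00  0.000e+00  0.000e+00  1.000e+00]]
0.1 [0.1296378  0.50840825 0.30337837] [[-9.68968718e-01  2.47182889e-01 -4.93482033e-04]
 [ 2.47183303e-01  9.68968074e-01 -1.13455917e-03]
 [ 1.97724722e-04 -1.22133286e-03 -9.99999235e-01]] [ 5.61034400e-01 -4.62297702e-04  3.39232651e-01]
```

View pics/top0.png

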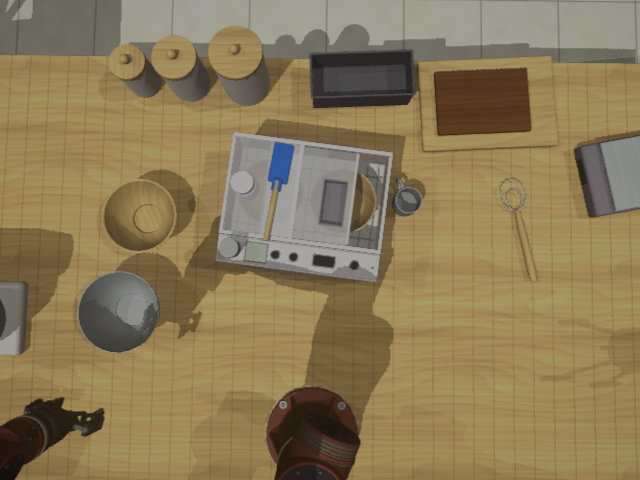

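View pics/side0.png

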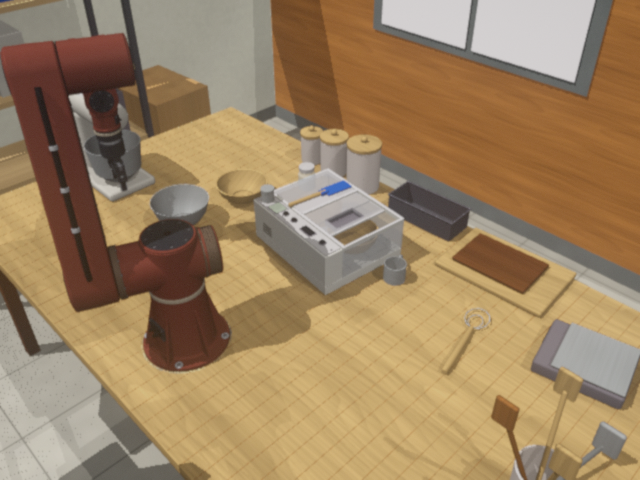

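The top view shows the box with its keys near (275,254), (293,257), (324,261 - the bar) and (354,265), and the recess near (334,202). The side view shows the same layout, with the cup right of the box and the arm clear to the left.

Run:
```python
from h import *
im=cv2.imread("pics/top0.png");g=cv2.cvtColor(im,cv2.COLOR_BGR2GRAY)
m=np.zeros_like(g);m[245:275,262:368]=(g[245:275,262:368]<75)*255
n,l,st,ce=cv2.connectedComponentsWithStats(m)
K=[]
for i in range(1,n):
    if st[i,4]>20: K.append(ce[i]);print(st[i],ce[i].round(1),ray("top",*ce[i],.168).round(4))
P=np.array([ray("top",*c,.168)[:2] for c in sorted(K,key=lambda c:c[0])])
B=np.array([[-.1275,y] for y in(.055,.010,-.065,-.14)])
if len(P)==4:
    a,b=P-P.mean(0),B-B.mean(0)
    th=np.arctan2((b[:,0]*a[:,1]-b[:,1]*a[:,0]).sum(),(a*b).sum());R=np.array([[np.cos(th),-np.sin(th)],[np.sin(th),np.cos(th)]])
    t=P.mean(0)-R@B.mean(0);print("yaw",np.degrees(th),"t",t,"res",(P-B@R.T-t).round(4))
    np.savez("box.npz",R=R,t=t)
    for q in [(-.162,.2),(-.162,-.2),(.1625,.2),(.1625,-.2)]:print(q,proj("top",[*(R@q+t),.16]).round(0))
    for y in(-.14,-.1,-.05): print(y,proj("top",[*(R@[.02,y]+t),.151]).round(1))
    p=R.T@(ray("top",334,202,.151)[:2]-t);print("recess box",p)
    print("cup",R.T@(ray("top",408,200,.065)[:2]-t),"jar",R.T@(ray("top",242,182,.245)[:2]-t))
r=im[125:290,210:430];cv2.imwrite("pics/crop0.png",cv2.resize(r,None,fx=3.6,fy=3.6,interpolation=2))
```

```text
[271 251   8   7  41] [274.5 254.1] [0.4781 0.0943 0.168 ]
[290 254   7   7  41] [293.  256.8] [0.4723 0.0494 0.168 ]
[313 255  22  12 204] [323.3 260.7] [ 0.4639 -0.0244  0.168 ]
[350 261   8   9  48] [353.9 265.1] [ 0.4541 -0.0986  0.168 ]
[262 268  24   5  46] [271.9 270.2] [0.4389 0.0998 0.168 ]
```

View pics/crop0.png

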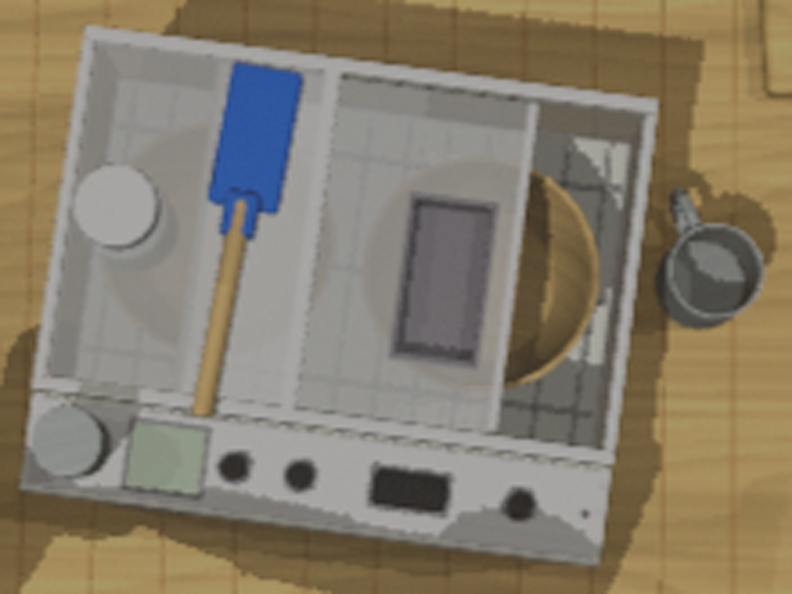

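The crop shows the recess mouth with corners at (413,195), (498,203), (475,362) and (392,354), so its full-image centre is about (333.5,202.4). The door is clearly partly open, and nothing stands near the recess or the bar key.

Run:
```python
from h import *
P=np.array([ray("top",*c,.168)[:2] for c in [(274.5,254.1),(293,256.8),(323.3,260.7),(353.9,265.1)]])
B=np.array([[-.1275,y] for y in(.055,.010,-.065,-.14)])
a,b=P-P.mean(0),B-B.mean(0)
th=np.arctan2((b[:,0]*a[:,1]-b[:,1]*a[:,0]).sum(),(a*b).sum());R=np.array([[np.cos(th),-np.sin(th)],[np.sin(th),np.cos(th)]])
t=P.mean(0)-R@B.mean(0);print("yaw",np.degrees(th),"t",t,"\n",(P-B@R.T-t).round(4));np.savez("box.npz",R=R,t=t)
for q in [(-.162,.2),(-.162,-.2),(.1625,.2),(.1625,-.2)]:print(q,((proj("top",[*(R@q+t),.16])-[210,125])*3.6).round(0))
for c in [(413,195),(498,203),(475,362),(392,354),(444.5,278.5)]:
    w=ray("top",c[0]/3.6+210,c[1]/3.6+125,.151);print(w.round(4),(R.T@(w[:2]-t)).round(4))
s=ctrl.sense();T=s["tcp_rot"]
rec=R@(R.T@(w[:2]-t))+t
print("d to recess, tool axes", T.T@(np.array([*rec,.28])-s["ee_pos"]), "yaw err deg",np.degrees(th)+90-np.degrees(np.arctan2(T[1,1],T[0,1])))
```

```text
yaw -6.973517923619487 t [0.59784998 0.02450703] 
 [[ 0.0001 -0.0002]
 [-0.0004 -0.0005]
 [ 0.0004  0.0003]
 [-0.0001  0.0004]]
(-0.162, 0.2) [ 14. 487.]
(-0.162, -0.2) [599. 567.]
(0.1625, 0.2) [85. 22.]
(0.1625, -0.2) [659.  99.]
[ 0.6673 -0.025   0.151 ] [ 0.075  -0.0407]
[ 0.6626 -0.0839  0.151 ] [ 0.0774 -0.0997]
[ 0.5519 -0.0693  0.151 ] [-0.0343 -0.0987]
[ 0.5566 -0.0122  0.151 ] [-0.0365 -0.0414]
[ 0.6094 -0.0476  0.151 ] [ 0.0202 -0.0701]
d to recess, tool axes [-0.60232023 -0.42010499  0.02377239] yaw err deg 7.337365457706284
```

apply_moves:
  dp:
    - [0,0,-0.02]
    - [0,0,-0.02]
    - [-0.02,-0.018,0]
    - [-0.02,-0.018,0]
    - [-0.02,-0.018,0]
    - [-0.02,-0.018,0]
    - [-0.02,-0.018,0]
    - [-0.02,-0.018,0]
    - [-0.02,-0.018,0]
    - [-0.02,-0.018,0]
    - [-0.02,-0.018,0]
    - [-0.02,-0.018,0]
    - [-0.02,-0.018,0]
    - [-0.02,-0.018,0]
    - [-0.02,-0.018,0]
    - [-0.02,-0.018,0]
    - [-0.02,-0.018,0]
    - [-0.02,-0.018,0]
    - [-0.02,-0.018,0]
    - [-0.02,-0.018,0]
  delta_rot:
    - [0,0,-3.7]
    - [0,0,-3.6]
    - [0,0,0]
    - [0,0,0]
    - [0,0,0]
    - [0,0,0]
    - [0,0,0]
    - [0,0,0]
    - [0,0,0]
    - [0,0,0]
    - [0,0,0]
    - [0,0,0]
    - [0,0,0]
    - [0,0,0]
    - [0,0,0]
    - [0,0,0]
    - [0,0,0]
    - [0,0,0]
    - [0,0,0]
    - [0,0,0]
  hand: [0,0,0,0,0,0,0,0,0,0,0,0,0,0,0,0,0,0,0,0]
  newtons: 30

```text
t: 1.77
ee_pos: [0.4481, 0.1419, 0.3437]
tcp_rot: [[-0.993, 0.122, -0.001], [0.122, 0.993, -0.0], [0.0, -0.0, -1.0]]
contact_force: [0.2, 1.0, 0.3]
gripper_width: 0.0002
gripper_force: 0.0
```

apply_moves:
  dp:
    - [-0.018,-0.017,0]
    - [-0.018,-0.017,0]
    - [-0.018,-0.017,0]
    - [-0.018,-0.017,0]
    - [-0.018,-0.017,0]
    - [-0.018,-0.017,0]
    - [-0.018,-0.017,0]
    - [-0.018,-0.017,0]
    - [-0.018,-0.017,0]
    - [-0.018,-0.017,0]
    - [0,0,0.02]
    - [0,0,0.02]
    - [0,0,0.02]
    - [0,0,0.02]
    - [0,0,0]
    - [0,0,0]
  delta_rot:
    - [0,0,0]
    - [0,0,0]
    - [0,0,0]
    - [0,0,0]
    - [0,0,0]
    - [0,0,0]
    - [0,0,0]
    - [0,0,0]
    - [0,0,0]
    - [0,0,0]
    - [0,0,0]
    - [0,0,0]
    - [0,0,0]
    - [0,0,0]
    - [0,0,0]
    - [0,0,0]
  hand: [0,0,0,0,0,0,0,0,0,0,0,0,0,0,0,0]

```text
t: 3.1
ee_pos: [0.6048, -0.0474, 0.2632]
tcp_rot: [[-0.993, 0.122, -0.003], [0.122, 0.993, 0.0], [0.003, 0.0, -1.0]]
contact_force: [0.5, 0.3, -0.5]
gripper_width: 0.0004
gripper_force: 0.0
```

```bash
cat >> h.py <<'E'
b=np.load("box.npz") if __import__("os").path.exists("box.npz") else None
def where():
    s=ctrl.sense();p=s["ee_pos"];q=b["R"].T@(p[:2]-b["t"]);T=s["tcp_rot"];tip=p+T[:,2]*.073
    print("t",round(s["t"],2),"box tcp",q.round(4),"z",p[2].round(4),"tip box",(b["R"].T@(tip[:2]-b["t"])).round(4),tip[2].round(4),"axes in box\n",(b["R"].T@T[:2]).round(3),"F",np.round(s["contact_force"],2),"w",s["gripper_width"]);return s
E
python3 - <<'E'
from h import *
where();a=snap("top","pics/top1.png")["image"];d=snap("side","pics/side1.png")["image"]
cv2.imwrite("pics/c1.png",np.hstack([cv2.resize(a[120:290,210:370],(400,425),interpolation=2),cv2.resize(d[100:270,235:395],(400,425),interpolation=2)])[:,:,::-1])
E
```

```text
t 3.1 box tcp [ 0.0156 -0.0705] z 0.2632 tip box [ 0.0154 -0.0705] 0.1902 axes in box
 [[-1.     0.001 -0.003]
 [ 0.001  1.     0.   ]] F [ 0.45  0.32 -0.46] w 0.00038075807083624835
```

View pics/c1.png

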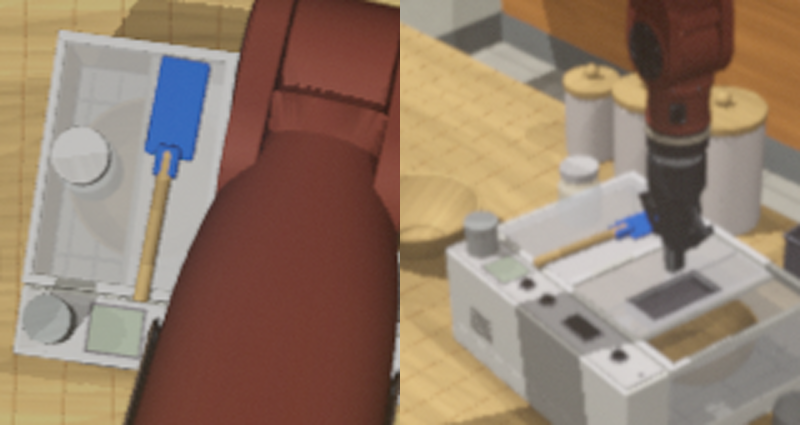

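The composite's left part shows the arm hiding the door in the top view. In the side view on the right the closed tips at (675,268) hang straight above the recess centre at about (675,297), so I descend.

apply_moves:
  dp:
    - [-0.004,0,0.01]
    - [0,0,0.01]
    - [0,0,0.01]
    - [0,0,0.006]
    - [0,0,0.005]
    - [0,0,0.005]
    - [0,0,0.004]
    - [0,0,0]
    - [0,0,0]
  delta_rot:
    - [0,0,0]
    - [0,0,0]
    - [0,0,0]
    - [0,0,0]
    - [0,0,0]
    - [0,0,0]
    - [0,0,0]
    - [0,0,0]
    - [0,0,0]
  hand: [0,0,0,0,0,0,0,0,0]

```text
t: 3.95
ee_pos: [0.6094, -0.048, 0.2139]
tcp_rot: [[-0.993, 0.122, -0.0], [0.122, 0.993, 0.0], [0.0, 0.0, -1.0]]
contact_force: [-0.3, 0.0, -0.3]
gripper_width: 0.0001
gripper_force: 0.0
```

Run:
```python
from h import *
where()
```

```text
t 3.95 box tcp [ 0.0203 -0.0706] z 0.2139 tip box [ 0.0203 -0.0706] 0.1409 axes in box
 [[-1.     0.001 -0.   ]
 [ 0.001  1.     0.   ]] F [-0.32  0.02 -0.33] w 0.00011845226797862574
```

apply_moves:
  dp:
    - [0,-0.004,0]
    - [0,-0.004,0]
    - [0,-0.004,0]
    - [0,-0.004,0]
    - [0,-0.004,0]
    - [0,-0.004,0]
    - [0,-0.004,0]
    - [0,-0.004,0]
    - [0,-0.004,0]
    - [0,-0.004,0]
    - [0,-0.004,0]
    - [0,-0.004,0]
    - [0,-0.004,0]
    - [0,-0.004,0]
    - [0,-0.004,0]
    - [0,-0.004,0]
    - [0,-0.004,0]
  delta_rot:
    - [0,0,0]
    - [0,0,0]
    - [0,0,0]
    - [0,0,0]
    - [0,0,0]
    - [0,0,0]
    - [0,0,0]
    - [0,0,0]
    - [0,0,0]
    - [0,0,0]
    - [0,0,0]
    - [0,0,0]
    - [0,0,0]
    - [0,0,0]
    - [0,0,0]
    - [0,0,0]
    - [0,0,0]
  hand: [0,0,0,0,0,0,0,0,0,0,0,0,0,0,0,0,0]

```text
t: 5.37
ee_pos: [0.601, -0.1159, 0.2139]
tcp_rot: [[-0.993, 0.122, -0.0], [0.122, 0.993, 0.0], [0.0, 0.0, -1.0]]
contact_force: [2.0, 1.5, 1.6]
gripper_width: 0.0003
gripper_force: 1.2
```

Run:
```python
from h import *
where();d=snap("side","pics/side2.png")["image"]
cv2.imwrite("pics/c2.png",cv2.resize(d[130:300,245:415],(600,600),interpolation=2)[:,:,::-1])
```

```text
t 5.37 box tcp [ 0.0202 -0.139 ] z 0.2139 tip box [ 0.0202 -0.139 ] 0.1409 axes in box
 [[-1.     0.001 -0.   ]
 [ 0.001  1.     0.   ]] F [1.99 1.45 1.6 ] w 0.0002547471512681569
```

View pics/c2.png

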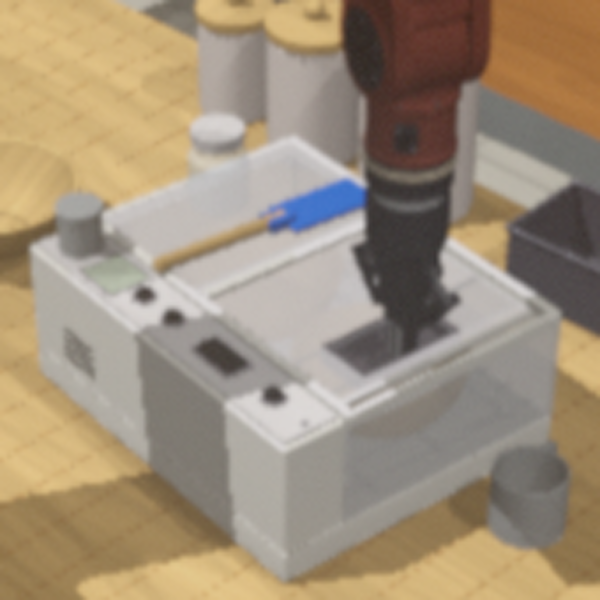

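The door is following: the tips sit against the pocket's near wall at about (405,345), with a thin gap left at the box's right end. I finish in small steps while watching the force.

apply_moves:
  dp:
    - [0,-0.002,0]
    - [0,-0.002,0]
    - [0,-0.002,0]
    - [0,-0.002,0]
    - [0,-0.001,0]
    - [0,-0.001,0]
    - [0,0,0]
  delta_rot:
    - [0,0,0]
    - [0,0,0]
    - [0,0,0]
    - [0,0,0]
    - [0,0,0]
    - [0,0,0]
    - [0,0,0]
  hand: [0,0,0,0,0,0,0]

```text
t: 6.0
ee_pos: [0.5997, -0.1256, 0.2138]
tcp_rot: [[-0.992, 0.122, -0.0], [0.122, 0.992, -0.0], [0.0, -0.0, -1.0]]
contact_force: [0.4, 0.9, -0.8]
gripper_width: -0.0002
gripper_force: 0.3
```

apply_moves:
  dp:
    - [0,-0.001,0]
    - [0,-0.001,0]
    - [0,0,0]
  delta_rot:
    - [0,0,0]
    - [0,0,0]
    - [0,0,0]
  hand: [0,0,0]

```text
t: 6.25
ee_pos: [0.5995, -0.1275, 0.2138]
tcp_rot: [[-0.993, 0.122, -0.0], [0.122, 0.993, -0.0], [0.0, -0.0, -1.0]]
contact_force: [-0.6, 0.7, -0.7]
gripper_width: 0.0
gripper_force: 0.4
```

apply_moves:
  dp:
    - [0,-0.001,0]
    - [0,-0.001,0]
    - [0,0,0]
  delta_rot:
    - [0,0,0]
    - [0,0,0]
    - [0,0,0]
  hand: [0,0,0]

```text
t: 6.5
ee_pos: [0.5993, -0.1296, 0.2138]
tcp_rot: [[-0.993, 0.122, -0.0], [0.122, 0.993, 0.0], [0.0, -0.0, -1.0]]
contact_force: [0.7, 0.8, -0.8]
gripper_width: 0.0002
gripper_force: 0.5
```

Run:
```python
from h import *
where();d=snap("side","pics/side3.png")["image"]
cv2.imwrite("pics/c3.png",cv2.resize(d[190:270,300:410],(770,560),interpolation=2)[:,:,::-1])
```

```text
t 6.5 box tcp [ 0.0201 -0.1527] z 0.2138 tip box [ 0.0201 -0.1527] 0.1408 axes in box
 [[-1.     0.001 -0.   ]
 [ 0.001  1.    -0.   ]] F [ 0.71  0.85 -0.82] w 0.00015056018740030894
```

View pics/c3.png

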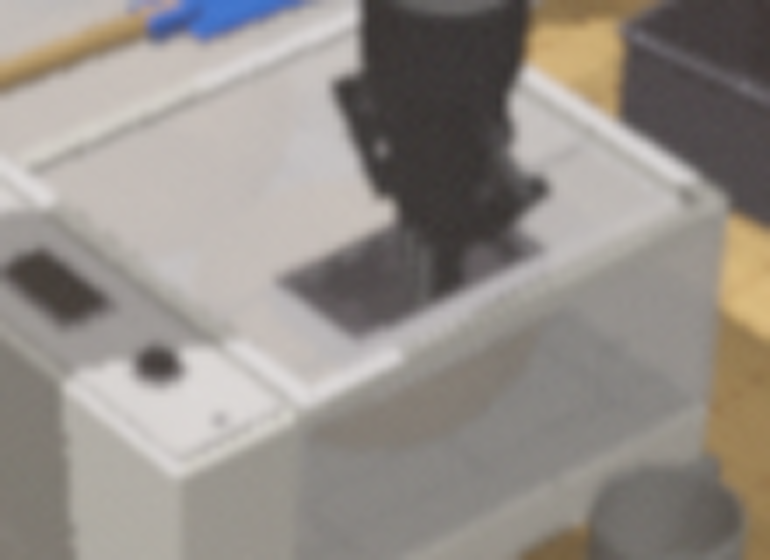

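The crop shows the door nearly shut: the pocket's near corner is at about (355,337), close to the right end frame. I keep nudging until the force rises.

apply_moves:
  dp:
    - [0,-0.001,0]
    - [0,-0.001,0]
    - [0,0,0]
  delta_rot:
    - [0,0,0]
    - [0,0,0]
    - [0,0,0]
  hand: [0,0,0]

```text
t: 6.8
ee_pos: [0.5992, -0.1302, 0.2138]
tcp_rot: [[-0.993, 0.121, 0.0], [0.121, 0.993, 0.003], [0.0, 0.003, -1.0]]
contact_force: [2.2, 8.1, 1.2]
gripper_width: -0.0002
gripper_force: 3.8
```

Run:
```python
from h import *
where()
for c in [(355,337),(540,250),(280,280)]:
    w=ray("side",300+c[0]/7,190+c[1]/7,.151);print((b["R"].T@(w[:2]-b["t"])).round(4))
```

```text
t 6.8 box tcp [ 0.0201 -0.1534] z 0.2138 tip box [ 0.0201 -0.1531] 0.1408 axes in box
 [[-1.    -0.    -0.   ]
 [-0.     1.     0.003]] F [2.24 8.14 1.16] w -0.00020984120856482725
[-0.0329 -0.1647]
[ 0.0767 -0.1655]
[-0.0326 -0.1108]
```

The stop is reached: 8 N with almost no travel, and the pocket edge is at y about -0.165. Next I back off, lift out and go above the bar key.

apply_moves:
  dp:
    - [0,0,0]
    - [0,0.004,0]
    - [0,0.004,0]
    - [0,0,-0.012]
    - [0,0,-0.012]
    - [0,0,-0.012]
    - [0,0,-0.012]
    - [0,0,-0.012]
    - [0.0185,0.0102,0]
    - [0.0185,0.0102,0]
    - [0.0185,0.0102,0]
    - [0.0185,0.0102,0]
    - [0.0185,0.0102,0]
    - [0.0185,0.0102,0]
    - [0.0185,0.0102,0]
    - [0.0185,0.0102,0]
    - [0,0,0]
    - [0,0,0]
  delta_rot:
    - [0,0,0]
    - [0,0,0]
    - [0,0,0]
    - [0,0,0]
    - [0,0,0]
    - [0,0,0]
    - [0,0,0]
    - [0,0,0]
    - [0,0,0]
    - [0,0,0]
    - [0,0,0]
    - [0,0,0]
    - [0,0,0]
    - [0,0,0]
    - [0,0,0]
    - [0,0,0]
    - [0,0,0]
    - [0,0,0]
  hand: [0,0,0,0,0,0,0,0,0,0,0,0,0,0,0,0,0,0]

```text
t: 8.3
ee_pos: [0.463, -0.0241, 0.2744]
tcp_rot: [[-0.993, 0.121, 0.001], [0.121, 0.993, -0.001], [-0.001, -0.001, -1.0]]
contact_force: [0.6, 0.3, 0.2]
gripper_width: -0.0001
gripper_force: 0.0
```

Run:
```python
from h import *
where();d=snap("side","pics/side4.png")["image"]
cv2.imwrite("pics/c4.png",cv2.resize(d[170:280,250:410],(800,550),interpolation=2)[:,:,::-1])
print((proj("side",[*(b["R"]@[-.1275,-.065]+b["t"]),.168])-[250,170])*5)
```

```text
t 8.3 box tcp [-0.1279 -0.0646] z 0.2744 tip box [-0.1279 -0.0647] 0.2014 axes in box
 [[-1.    -0.     0.001]
 [-0.     1.    -0.001]] F [0.62 0.3  0.16] w -6.177159130788361e-05
[287.12073409 298.6108754 ]
```

View pics/c4.png

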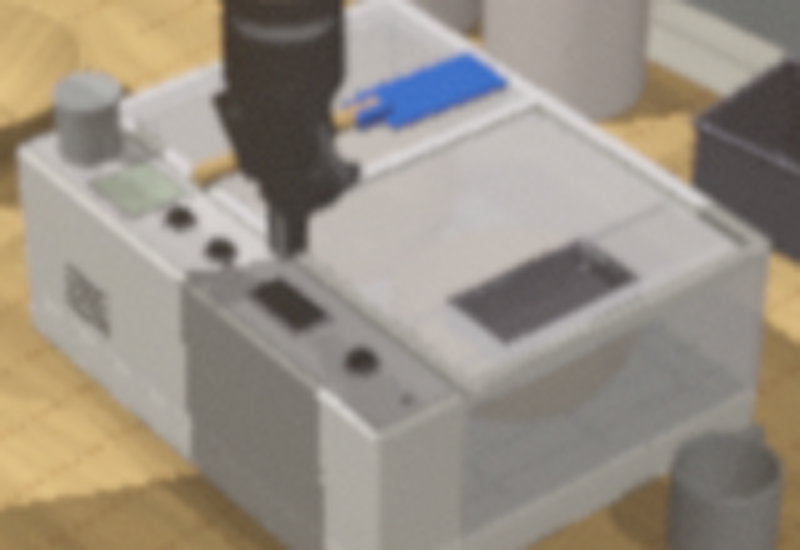

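The crop shows the door shut and the bar key at (290,303), agreeing with the predicted (287,299), with the tips straight above it at (290,252). I lower onto the key.

apply_moves:
  dp:
    - [0,0,0.01]
    - [0,0,0.01]
    - [0,0,0.008]
    - [0,0,0.002]
    - [0,0,0.001]
    - [0,0,0.001]
    - [0,0,0.001]
    - [0,0,0.001]
    - [0,0,0]
  delta_rot:
    - [0,0,0]
    - [0,0,0]
    - [0,0,0]
    - [0,0,0]
    - [0,0,0]
    - [0,0,0]
    - [0,0,0]
    - [0,0,0]
    - [0,0,0]
  hand: [0,0,0,0,0,0,0,0,0]

```text
t: 9.1
ee_pos: [0.4635, -0.0245, 0.2402]
tcp_rot: [[-0.993, 0.122, 0.001], [0.122, 0.993, -0.0], [-0.001, -0.0, -1.0]]
contact_force: [0.3, -0.3, 1.1]
gripper_width: 0.0003
gripper_force: 0.9
```

apply_moves:
  dp:
    - [0,0,0.001]
    - [0,0,0.001]
    - [0,0,0]
  delta_rot:
    - [0,0,0]
    - [0,0,0]
    - [0,0,0]
  hand: [0,0,0]

```text
t: 9.35
ee_pos: [0.4635, -0.0245, 0.2381]
tcp_rot: [[-0.993, 0.122, 0.001], [0.122, 0.993, -0.0], [-0.001, -0.0, -1.0]]
contact_force: [2.0, -1.7, 3.2]
gripper_width: 0.0002
gripper_force: 1.6
```

apply_moves:
  dp:
    - [0,0,0.001]
    - [0,0,0.0005]
    - [0,0,0]
  delta_rot:
    - [0,0,0]
    - [0,0,0]
    - [0,0,0]
  hand: [0,0,0]

```text
t: 9.6
ee_pos: [0.4635, -0.0245, 0.2366]
tcp_rot: [[-0.993, 0.122, 0.001], [0.122, 0.993, -0.0], [-0.001, -0.0, -1.0]]
contact_force: [1.2, -1.6, 3.5]
gripper_width: -0.0001
gripper_force: 2.1
```

apply_moves:
  dp:
    - [0,0,0.0005]
    - [0,0,0.0005]
    - [0,0,0]
  delta_rot:
    - [0,0,0]
    - [0,0,0]
    - [0,0,0]
  hand: [0,0,0]

```text
t: 9.85
ee_pos: [0.4635, -0.0245, 0.2365]
tcp_rot: [[-0.993, 0.122, 0.001], [0.122, 0.993, -0.001], [-0.001, -0.0, -1.0]]
contact_force: [-3.2, -0.3, 16.1]
gripper_width: -0.0
gripper_force: 7.8
```

At the hard stop (16 N, no more travel), held 0.1 s or more. Now I release and withdraw upward.

apply_moves:
  dp:
    - [0,0,-0.001]
    - [0,0,0]
    - [0,0,-0.004]
    - [0,0,-0.006]
    - [0,0,-0.02]
    - [0,0,-0.03]
    - [0,0,-0.03]
    - [0,0,-0.03]
    - [0.03,0,0]
    - [0.03,0,0]
    - [0,0,0]
    - [0,0,0]
    - [0,0,0]
  delta_rot:
    - [0,0,0]
    - [0,0,0]
    - [0,0,0]
    - [0,0,0]
    - [0,0,0]
    - [0,0,0]
    - [0,0,0]
    - [0,0,0]
    - [0,0,0]
    - [0,0,0]
    - [0,0,0]
    - [0,0,0]
    - [0,0,0]
  hand: [0,0,0,0,0,0,0,0,0,0,0,0,0]

```text
t: 10.93
ee_pos: [0.4037, -0.017, 0.3566]
tcp_rot: [[-0.993, 0.122, 0.0], [0.122, 0.993, 0.0], [-0.0, 0.0, -1.0]]
contact_force: [0.0, -0.3, 0.5]
gripper_width: 0.0002
gripper_force: 0.0
```

Run:
```python
from h import *
where();d=snap("side","pics/side5.png")["image"]
cv2.imwrite("pics/c5.png",cv2.resize(d[150:300,230:430],(800,600),interpolation=2)[:,:,::-1])
```

```text
t 10.93 box tcp [-0.1877 -0.0648] z 0.3566 tip box [-0.1876 -0.0648] 0.2836 axes in box
 [[-1.     0.001  0.   ]
 [ 0.001  1.     0.   ]] F [ 0.04 -0.27  0.48] w 0.00023726262579817266
```

View pics/c5.png

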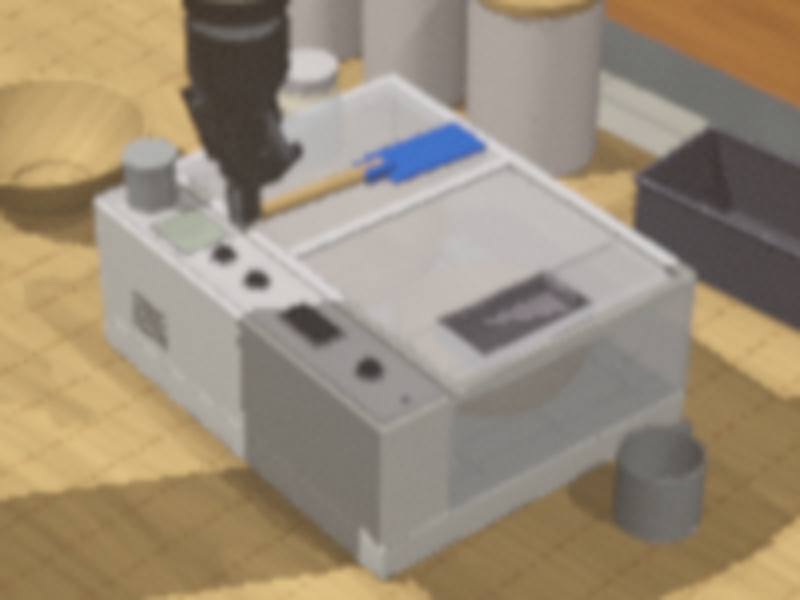

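The door is shut with its recess at (515,312), the bar key at (313,325) is up, the loose things in view look undisturbed, and the arm is clear.

```bash
python3 -c "
from bench import ctrl
print(ctrl.sign_off())"
```

```text
the job is handed in; nothing more can be done
None
```

I pushed the door shut to its stop, then pressed the bar key to its hard stop, let it spring back and withdrew the arm; I handed the job in at about 11 s, and no verdict was shown.

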